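# Hang the keyhole tool fork on its stud

## Task

Hang the fork bracket that has the keyhole in its back plate on the board with the headed stud: push the wide part of the keyhole over the stud head from the front, then slide the bracket down until the stud sits at the top of the narrow slot, and let go so that it hangs upright. Leave the other fork bracket, the one without a keyhole, standing where it is.

Things in the scene. Friction and masses are not known exactly. Their poses are not given: they have to be found in the camera images.
- bracket: Loose steel fork bracket with a keyhole, standing on its prongs. Plate 100 wide (y), 132 high (z), 5 thick (x) mm; two prongs 6 mm thick run 70 mm to +x from its foot. On top a grip tab 40 wide (y), 12 thick (x), up to z = 182 mm: pinch it front to back from above. 0.25 to 0.5 kg. Origin: middle of the plate's bottom edge; z up. Bring the stud axis to z = 55 mm to pass the head.
- slot_seat (a point): Point of the bracket 111 mm above its origin (same axes): the stud's axis lies here once the stud is at the top of the slot. The keyhole, on the middle line: 50 mm wide from bracket z = 30 to 72 mm, tapering to a slot 20 mm wide from z = 95 to its closed top at z = 117 mm.
- stud (a point): Headed stud, 155 mm up the front of a fixed grey board (130 wide, top at 172 mm). Middle of the bare neck, 12 mm dia., 18 mm long; x points out along the stud, away from the board and robot; z up. Head 30 mm dia., 8 thick, ends 17 mm out. Hung, the bracket's prongs point out (+x) and its foot leans back slightly on the board. A like board with two thin headless pins is not the place.
- plain_bracket: The other loose fork bracket, same outline and size but with only two small dark screw holes and no keyhole, standing on the table; leave it alone. Origin and axes as the bracket's.
Not all that is in view belongs to the job. What is shaped like the bracket but blue is not meant.

How it is judged:
By the outcome, as a careful person would: the job done as asked, in the order asked, and still so for the second after the job is handed in, with the robot touching nothing.
It also fails if it takes over 42 s, if anything falls off the work surface, if the arm or the gripper's body presses on something with over 40 N, if the wrist force passes 120 N, or if a joint passes its speed limit or range.

## Robot

A 6-joint arm with a two-finger parallel gripper is mounted at the origin on the work surface. World frame = base frame: x ahead of the robot, y to its left, z up, the work surface at z = 0. Lengths are in m, angles in rad, forces in N, time in s.
With the tool pointing down it reaches from about 0.225 to 0.725 m from the base axis. Payload 3.1 kg.
Tool frame: the origin (TCP) lies between the finger pads; the fingertips stand bot.tip_extent ahead of it and the grasp point (between the pads) lies 2 mm behind it (bot.tip_extent is the distance from the TCP to the fingertips, in m); z points along the fingers, y is the line along which they close (so a half turn about z gives the same grasp; the last joint's range is limited). The gripper opens to 85 mm and grips with 20 to 120 N. Pads are 22 mm wide; open, the fingers measure 114 mm over their backs; the gripper's body (76 mm by 85 mm) begins 54 mm behind the grasp point. The pads swing forward as they close: fully open they stand 13 mm farther back than shut.
Start: joints at [1.209, 0.048, 0.099, 1.622, 0, 1.443], TCP at [0.122, 0.511, 0.248] pointing down, gripper open.
Joint ranges: [-2.91, 2.91], [-0.99, 1.94], [-1.21, 1.42], [-2.12, 2.29], [-1.49, 1.47], [-3.14, 3.14]. Speed limits (rad/s): [2.79, 2.79, 3.14, 3.14, 3.14, 3.14].

## Interface

Orientations are given as [roll, pitch, yaw] about the fixed x, y, z axes, in that order (R = Rz(yaw) Ry(pitch) Rx(roll)).
In Python, from station import status, optics, workorder, bot gives the robot as it stands.
- The arm moves only by the shell command python3 -m crank 'ROWS'. ROWS is JSON, a list of rows, each an object of numbers: "hand": the opening in per cent of the stroke, from 0 (shut) to 100 (fully open); "x", "y", "z": the shift along the tool's x, y, z in m; "roll": the turn about the tool's z in rad. A call has 1 to 12 rows; each row shifts and turns the commanded pose from where the row before left it, along the tool's axes as they then stand; what a row does not reach is not made up. A row lasts 1/8 s, in which the tool goes at most 62.5 mm and 10.7 degrees, less where a joint would pass 70% of its speed; a pose out of reach is approached as far as the arm can. A call with a gripper value outside its range is refused whole. The fingers move at their own pace and stop on an object; the grip force is fixed at half the most. Time passes only in rows, so rows that do not move let the fingers close. It gives the time, the measured TCP pose, the force, the opening and the grip force at its end, in the units of the state.
- status.get_obs(): the state, without advancing time (a new reading comes with each control period).
- optics.get_image(name): name is "side" or "top" or "wrist"; returns a dict with "img" (480x640x3 uint8, red, green, blue), "intrinsics" (3x3 intrinsics, pixels), "eye" and "orientation" of the camera in the world. Camera axes: x right, y down, z forward; pixel columns grow to the right and rows downward; lengths in m; the calibration is good to about 2 mm. A picture is of the moment at which its call begins. There is no depth.
- workorder.job_done(): hands the job in; it is judged then, once.
Trained networks look in a picture, given as the dict that the camera call returned (one of the last four; its "shot" number tells which), for a name from the list of things; names that differ only in an ending like _2 or _b are one class to them, and where a whole thing is asked for, a point or a joint stands for the part that bears it (a point fixed in the world has none). Each returns a list of dicts, best first, with "p" (0 to 1); they miss things now and then, are a little off and sometimes report something else, mostly with a low value. They report only what shows in the picture. A call takes as long as a camera call. They do not tell look-alikes from the thing itself.
- optics.search_frame(query, picture): "position" ([x, y, z] in m, in world coordinates, good to about 4 mm: the middle of the surface that is visible of it).
- optics.cut_out(query, picture): "pixels" (480x640 bool, what is visible of it).
- optics.tip_of(query, picture): "position" ([x, y, z] in m, in world coordinates, good to about 4 mm: a listed point, or the origin of a listed thing).
The state is a dict: "time_s": time; "joints": joint angles; "dq": joint speeds; "joint_efforts": joint torques, N m; "tool_pos": TCP position; "tool_rot": TCP orientation; "ft_force": force on the tool from outside, world axes, zero at the start; "moment": the same for the moment, N m; "grip_width": opening from 0.0 (shut) to 1.0 (fully open); "grasp_force": force on a finger pad.
Only numpy, scipy, OpenCV 4.12 (cv2) and the standard library are available. Lean on these libraries where they do the work, as an engineer would, in place of code of your own. Each camera call takes 0.05 s, during which the arm holds its last target. There are 200 camera calls.

## Working session

There is one attempt and no reset: what is moved stays moved. The work goes in short steps, Python scripts to look and compute and a shell command to move; the robot and the scene stay as the last step left them, time stands still between calls to the robot, and variables do not carry over. Pictures are saved under pics/ and viewed, at most 10 in all, crops included, and the job is handed in when it is done.

```bash
mkdir -p pics
cat > h.py <<'E'
import numpy as np, cv2
from station import status, optics, workorder, bot
def save(p,n): cv2.imwrite('pics/'+n+'.png',cv2.cvtColor(p['img'],cv2.COLOR_RGB2BGR))
E
python3 - <<'E'
from h import *
o=status.get_obs(); print(o); print(bot.tip_extent)
ims=[]
for n in ('side','top'):
    p=optics.get_image(n); ims.append(p['img'])
    print(n,p['eye'],p['orientation'],p['intrinsics'])
    save(p,n)
    for q in ('bracket','plain_bracket','stud','slot_seat'):
        print(q,[(d['p'],np.round(d['position'],3)) for d in optics.tip_of(q,p)])
E
```

```text
{'time_s': 0.0, 'joints': array([1.20919508e+00, 4.87664311e-02, 9.75699573e-02, 1.62197274e+00,
       3.63534711e-05, 1.44299690e+00]), 'dq': array([-0.00025539,  0.00087797, -0.00041775,  0.0001246 , -0.0001705 ,
        0.00188971]), 'joint_efforts': array([-2.02551064e-05, -3.38785958e+01,  3.20012927e+01,  2.04783952e-02,
       -9.32248872e-05,  4.05880854e-06]), 'tool_pos': array([0.1214298 , 0.51018107, 0.24709496]), 'tool_rot': array([-3.13924375e+00, -3.38485052e-04,  2.90779040e+00]), 'ft_force': array([-0.25296039, -0.24075093, -0.041341  ]), 'moment': array([-2.71315699e-02, -2.31386994e-02, -2.62992553e-05]), 'grasp_force': 0.0, 'grip_width': 0.9985424871496056}
0.017
side [0.25039511 0.73945448 0.82955241] [-2.26325785  0.02196579 -2.66041246] [[576.40076428   0.         318.86033002]
 [  0.         576.40076428 245.21464036]
 [  0.           0.           1.        ]]
bracket [(0.83, array([ 0.484,  0.124, -0.002])), (0.78, array([0.575, 0.115, 0.   ])), (0.61, array([ 0.833, -0.066, -0.   ]))]
plain_bracket [(0.97, array([ 0.564, -0.129,  0.001]))]
stud [(0.64, array([0.529, 0.332, 0.156]))]
slot_seat [(0.83, array([0.479, 0.125, 0.111])), (0.72, array([0.575, 0.116, 0.108])), (0.71, array([ 0.836, -0.059,  0.108]))]
top [ 0.46714734 -0.03445365  1.03366472] [-2.9205363  -0.00481735 -1.4818412 ] [[449.43660572   0.         320.20366963]
 [  0.         449.43660572 233.00193264]
 [  0.           0.           1.        ]]
bracket [(0.96, array([ 0.834, -0.062,  0.001])), (0.73, array([0.574, 0.114, 0.   ])), (0.7, array([0.479, 0.125, 0.   ]))]
plain_bracket [(0.8, array([ 0.567, -0.127, -0.003]))]
stud [(0.57, array([0.53 , 0.334, 0.154])), (0.29, array([0.574, 0.115, 0.109]))]
slot_seat [(0.84, array([ 0.835, -0.068,  0.113])), (0.71, array([0.573, 0.114, 0.112])), (0.57, array([0.479, 0.126, 0.109]))]
```

View pics/side.png

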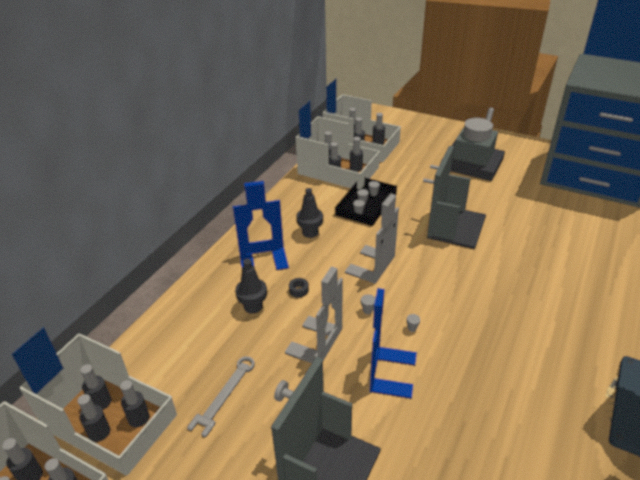

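View pics/top.png

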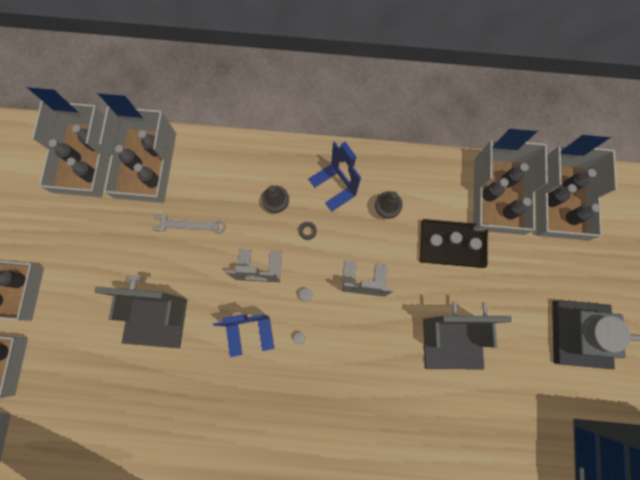

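The side view shows the two grey brackets at about (328,320) and (385,240), with the stud head at (283,390) on the near board. The top view puts the keyhole candidate at (257,268), the plain one at (367,280) and the stud at (134,284). I'll move over the candidate and check it with the wrist camera.

```bash
python3 -m crank '[{"x":-0.043,"y":-0.0235,"z":-0.01},{"x":-0.043,"y":-0.0235,"z":-0.01},{"x":-0.043,"y":-0.0235,"z":-0.01},{"x":-0.043,"y":-0.0235,"z":-0.01},{"x":-0.043,"y":-0.0235,"z":-0.01},{"x":-0.043,"y":-0.0235,"z":-0.01},{"x":-0.043,"y":-0.0235,"z":-0.01},{"x":-0.043,"y":-0.0235},{"x":-0.043,"y":-0.0235},{"x":-0.043,"y":-0.0235},{"x":-0.043,"y":-0.0235},{"x":-0.043,"y":-0.0235}]'
python3 -m crank '[{"roll":0.167},{"roll":0.167},{"roll":0.167},{"roll":0.167},{"roll":0.167},{"roll":0.167},{"roll":0.167},{"roll":0.167},{}]'
python3 - <<'E'
from h import *
p=optics.get_image('wrist'); save(p,'w1'); print(p['eye'],p['orientation'],p['intrinsics'][0,0])
for q in ('bracket','plain_bracket','stud','slot_seat'):
    print(q,[(d['p'],np.round(d['position'],3)) for d in optics.tip_of(q,p)])
s=cv2.imread('pics/side.png')[180:420,220:460]
w=cv2.imread('pics/w1.png')
cv2.imwrite('pics/c1.png',np.vstack([cv2.resize(s,(600,600))]))
E
```

```text
[0.05226386 0.52720318 0.37434801] [2.85601606e+00 7.86341176e-04 1.33690835e+00] 393.9710584417439
bracket []
plain_bracket []
stud []
slot_seat []invalid input at $[0]: expected keys hand, x, y, z, roll
invalid input at $[0]: expected keys hand, x, y, z, roll
```

View pics/w1.png

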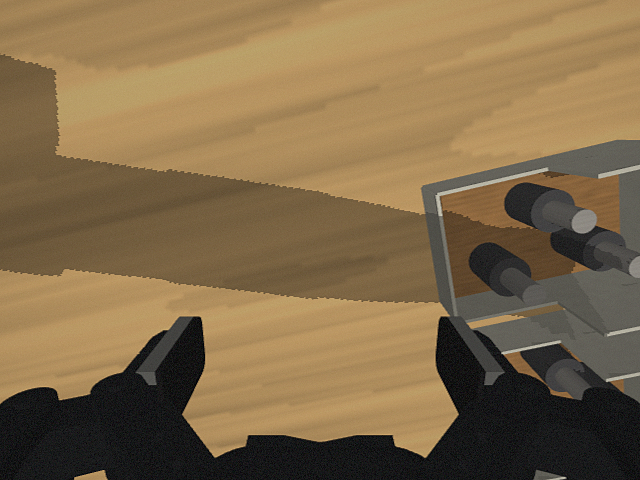

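View pics/c1.png

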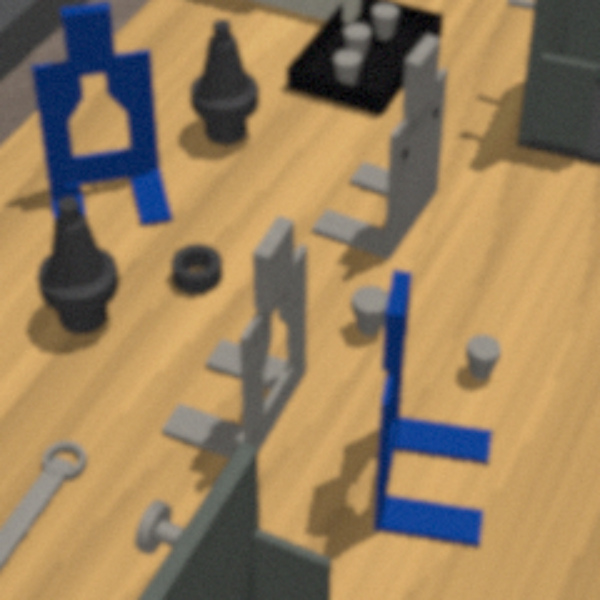

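The crop shows the keyhole in the near grey bracket and screw holes in the far one, so the target is at (0.574, 0.115). The wrist picture shows only parts boxes. No move was made, because each row must carry every key.

```bash
python3 -m crank '[{"hand":100,"x":-0.043,"y":-0.0235,"z":-0.01,"roll":0},{"hand":100,"x":-0.043,"y":-0.0235,"z":-0.01,"roll":0},{"hand":100,"x":-0.043,"y":-0.0235,"z":-0.01,"roll":0},{"hand":100,"x":-0.043,"y":-0.0235,"z":-0.01,"roll":0},{"hand":100,"x":-0.043,"y":-0.0235,"z":-0.01,"roll":0},{"hand":100,"x":-0.043,"y":-0.0235,"z":-0.01,"roll":0},{"hand":100,"x":-0.043,"y":-0.0235,"z":-0.01,"roll":0},{"hand":100,"x":-0.043,"y":-0.0235,"z":-0.01,"roll":0},{"hand":100,"x":-0.043,"y":-0.0235,"z":0,"roll":0},{"hand":100,"x":-0.043,"y":-0.0235,"z":0,"roll":0},{"hand":100,"x":-0.043,"y":-0.0235,"z":0,"roll":0},{"hand":100,"x":-0.043,"y":-0.0235,"z":0,"roll":0}]'
python3 -m crank '[{"hand":60,"x":0,"y":0,"z":0,"roll":0.167},{"hand":60,"x":0,"y":0,"z":0,"roll":0.167},{"hand":60,"x":0,"y":0,"z":0,"roll":0.167},{"hand":60,"x":0,"y":0,"z":0,"roll":0.167},{"hand":60,"x":0,"y":0,"z":0,"roll":0.167},{"hand":60,"x":0,"y":0,"z":0,"roll":0.167},{"hand":60,"x":0,"y":0,"z":0,"roll":0.167},{"hand":60,"x":0,"y":0,"z":0,"roll":0.167},{"hand":60,"x":0,"y":0,"z":0,"roll":0}]'
python3 - <<'E'
from h import *
p=optics.get_image('wrist'); save(p,'w2'); print(p['eye'],p['orientation'],p['intrinsics'])
for q in ('bracket','plain_bracket','stud','slot_seat'):
    print(q,[(d['p'],np.round(d['position'],3)) for d in optics.tip_of(q,p)])
E
```

```text
time_s: 2.25
tool_pos: [0.5594, 0.1156, 0.3284]
tool_rot: [3.141, 0.0, 2.908]
ft_force: [-0.3, -0.4, 0.7]
grip_width: 0.998
grasp_force: 0.0
time_s: 3.38
tool_pos: [0.5583, 0.1168, 0.3283]
tool_rot: [3.142, 0.0, 1.574]
ft_force: [0.1, 0.0, 0.1]
grip_width: 0.6
grasp_force: 0.0
[0.5585049  0.18846294 0.45437868] [2.85492645e+00 6.48434599e-04 2.84093732e-03] [[393.97105844   0.         319.88213268]
 [  0.         393.97105844 250.57029773]
 [  0.           0.           1.        ]]
bracket [(0.67, array([0.573, 0.114, 0.003])), (0.57, array([0.482, 0.122, 0.002])), (0.55, array([ 0.833, -0.062, -0.001]))]
plain_bracket [(0.9, array([ 0.566, -0.131, -0.001]))]
stud []
slot_seat [(0.95, array([ 0.832, -0.062,  0.108])), (0.87, array([0.572, 0.109, 0.108])), (0.72, array([0.483, 0.124, 0.112]))]
```

View pics/w2.png

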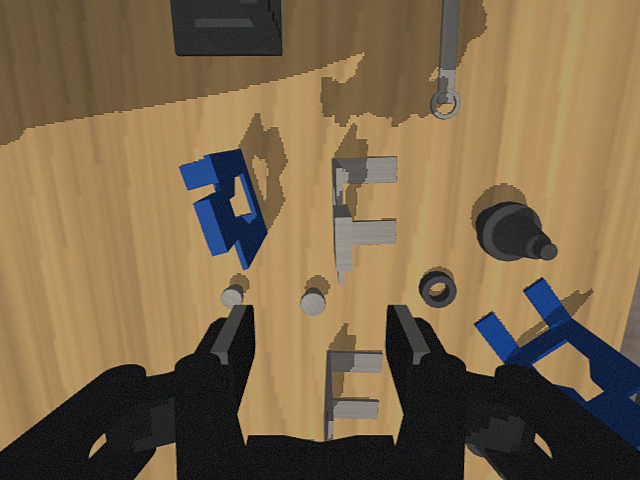

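The wrist view shows the target's plate seen edge-on near (343,220), with its prongs at (365,170) and (370,232). I'll enlarge it to pick corners.

Run:
```python
import cv2
w=cv2.imread('pics/w2.png')[145:295,315:410]
t=cv2.imread('pics/top.png')[270:360,85:200]
import numpy as np
a=cv2.resize(w,None,fx=4,fy=4,interpolation=cv2.INTER_CUBIC)   # 380x600
b=cv2.resize(t,None,fx=3.6,fy=3.6,interpolation=cv2.INTER_CUBIC) #414x324
c=np.zeros((600,800,3),np.uint8); c[:600,:380]=a; c[:324,386:800]=b
cv2.imwrite('pics/c2.png',c)
```

```text
(no output)
```

View pics/c2.png

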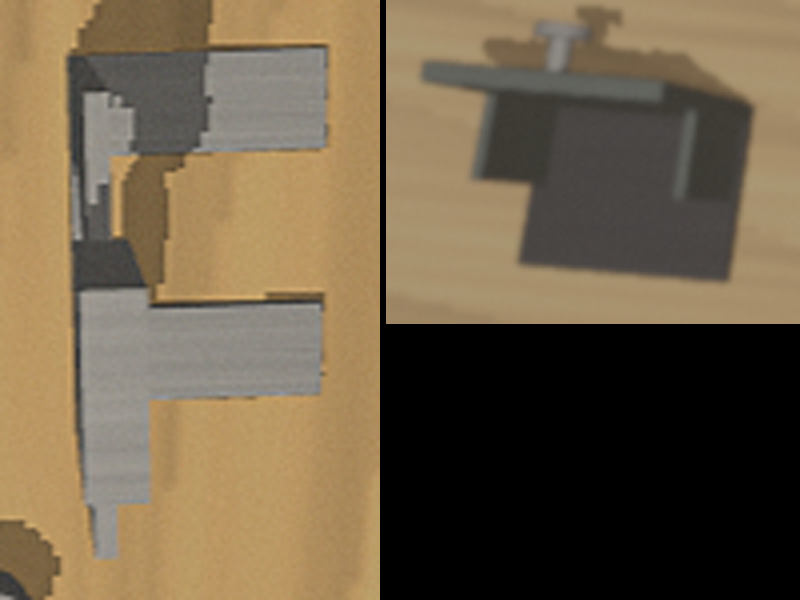

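```bash
cat >> h.py <<'E'
from scipy.spatial.transform import Rotation as Rn
def bp(uv,z,eye,rot,K):
    uv=np.atleast_2d(uv); d=np.c_[uv,np.ones(len(uv))]@np.linalg.inv(K).T@Rn.from_euler('xyz',rot).as_matrix().T
    return np.array(eye)+d*((z-eye[2])/d[:,2:3])
E
python3 - <<'E'
from h import *
K=np.array([[393.971,0,319.882],[0,393.971,250.57],[0,0,1]])
e=[0.5585049,0.18846294,0.45437868];r=[2.85492645,6.484e-4,2.84e-3]
f=lambda l,z:bp(np.array(l)/4+[315,145],z,e,r,K)
print('tab',f([(80,288),(150,288),(150,503),(88,503)],.182).round(4))
P=f([(327,46),(325,150),(323,304),(321,395),(150,400)],.006);print('prong',P.round(4))
d=P[0]-P[3];print('yaw',-np.degrees(np.arctan2(d[0],d[1])), np.degrees(np.arctan2(*(P[3]-P[4])[[1,0]])))
K=np.array([[449.4366,0,320.2037],[0,449.4366,233.0019],[0,0,1]])
e=[0.46714734,-0.03445365,1.03366472];r=[-2.9205363,-0.00481735,-1.4818412]
g=lambda l,z:bp((np.array(l)-[386,0])/3.6+[85,270],z,e,r,K)
B=g([(424,62),(662,82),(424,82),(662,102)],.172);print('board',B.round(4))
for a,b in((0,1),(2,3)):
    d=B[a]-B[b];print('yaw',-np.degrees(np.arctan2(d[0],d[1])),np.hypot(*d[:2]))
S=g([(534,33),(590,33),(534,44),(590,44),(562,70),(562,25)],.155);print('stud',S.round(4))
E
```

```text
tab [[0.5691 0.1328 0.182 ]
 [0.5814 0.1328 0.182 ]
 [0.5825 0.0928 0.182 ]
 [0.5711 0.0928 0.182 ]]
prong [[0.6435 0.1652 0.006 ]
 [0.6446 0.1367 0.006 ]
 [0.6465 0.0923 0.006 ]
 [0.6475 0.0649 0.006 ]
 [0.5971 0.0633 0.006 ]]
yaw 2.311053715003115 1.91323294544011
board [[0.5162 0.3962 0.172 ]
 [0.517  0.269  0.172 ]
 [0.5058 0.3941 0.172 ]
 [0.5066 0.2673 0.172 ]]
yaw 0.3632974044488366 0.12721642415831896
yaw 0.3726312036630035 0.12687077826471407
stud [[0.538  0.3485 0.155 ]
 [0.5407 0.3183 0.155 ]
 [0.5321 0.3474 0.155 ]
 [0.5348 0.3172 0.155 ]
 [0.5196 0.3298 0.155 ]
 [0.5436 0.3342 0.155 ]]
```

```bash
python3 -m crank '[{"hand":60,"x":-0.004,"y":0.018,"z":0,"roll":-0.034},{"hand":60,"x":0,"y":0,"z":0.04,"roll":0},{"hand":60,"x":0,"y":0,"z":0.05,"roll":0},{"hand":60,"x":0,"y":0,"z":0.04,"roll":0},{"hand":60,"x":0,"y":0,"z":0.03,"roll":0},{"hand":60,"x":0,"y":0,"z":0.01,"roll":0},{"hand":60,"x":0,"y":0,"z":0,"roll":0}]'
python3 -m crank '[{"hand":5,"x":0,"y":0,"z":0,"roll":0},{"hand":5,"x":0,"y":0,"z":0,"roll":0},{"hand":5,"x":0,"y":0,"z":0,"roll":0},{"hand":5,"x":0,"y":0,"z":0,"roll":0},{"hand":5,"x":0,"y":0,"z":0,"roll":0}]'
```

```text
time_s: 4.5
tool_pos: [0.576, 0.1128, 0.1581]
tool_rot: [-3.141, 0.0, 1.606]
ft_force: [0.1, -0.4, -0.1]
grip_width: 0.603
grasp_force: 0.0
time_s: 5.12
tool_pos: [0.5767, 0.1129, 0.1596]
tool_rot: [3.14, -0.0, 1.606]
ft_force: [-2.5, -0.4, 5.4]
grip_width: 0.132
grasp_force: 60.8
```

```bash
python3 -m crank '[{"hand":5,"x":0,"y":0,"z":-0.015,"roll":0},{"hand":5,"x":0,"y":0,"z":-0.03,"roll":0},{"hand":5,"x":0,"y":0,"z":-0.03,"roll":0},{"hand":5,"x":0,"y":0.01,"z":-0.025,"roll":0},{"hand":5,"x":0.03,"y":0.01,"z":0,"roll":0.015},{"hand":5,"x":0.04,"y":0,"z":0,"roll":0.015},{"hand":5,"x":0.02,"y":0,"z":0,"roll":0},{"hand":5,"x":0,"y":0,"z":0,"roll":0}]'
python3 - <<'E'
from h import *
print(status.get_obs()['ft_force'])
for i in range(2):
    p=optics.get_image('wrist')
    for q in ('bracket','stud','slot_seat'):
        print(q,[(d['p'],np.round(d['position'],3)) for d in optics.tip_of(q,p)])
save(p,'w3'); print(p['eye'],p['orientation'])
E
```

```text
time_s: 6.12
tool_pos: [0.594, 0.2046, 0.2575]
tool_rot: [-3.14, 0.001, 1.578]
ft_force: [-0.5, 0.3, -2.5]
grip_width: 0.131
grasp_force: 59.6
[-0.47452107  0.31525544 -2.45755678]
bracket [(0.95, array([0.48 , 0.125, 0.004]))]
stud [(0.89, array([0.529, 0.334, 0.158]))]
slot_seat [(0.97, array([0.482, 0.126, 0.113])), (0.68, array([0.529, 0.332, 0.155]))]
bracket [(0.89, array([0.48 , 0.123, 0.004])), (0.77, array([0.593, 0.203, 0.098]))]
stud [(0.64, array([0.526, 0.334, 0.16 ]))]
slot_seat [(0.8, array([0.482, 0.126, 0.113]))]
[0.59455318 0.27411295 0.38425039] [2.85411731e+00 9.00144938e-04 3.77508894e-03]
```

View pics/w3.png

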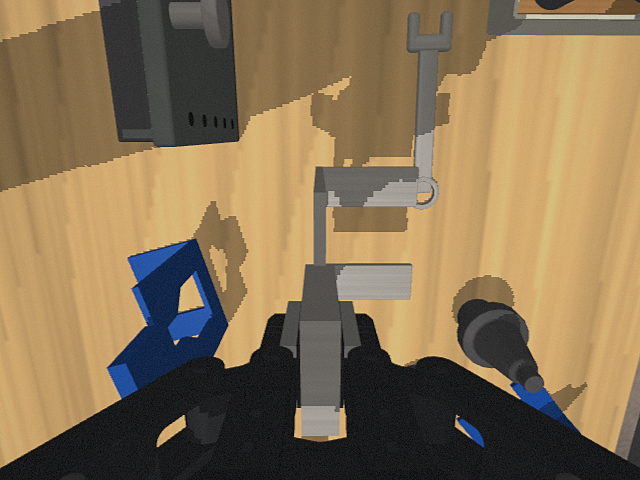

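The picture shows the bracket held upright, its plate at (320,215), and the stud head at (215,20) by the board at top left. I'll shift further along y to see the stud from directly above.

```bash
python3 -m crank '[{"hand":5,"x":0.03,"y":0,"z":0,"roll":0},{"hand":5,"x":0.04,"y":0,"z":0,"roll":0},{"hand":5,"x":0,"y":0,"z":0,"roll":0}]'
python3 - <<'E'
from h import *
for i in range(2):
    p=optics.get_image('wrist')
    print([(d['p'],np.round(d['position'],3)) for d in optics.tip_of('stud',p)])
save(p,'w4'); print(p['eye'],p['orientation'])
cv2.imwrite('pics/c4.png',cv2.resize(cv2.imread('pics/w4.png')[0:300,60:420],None,fx=2,fy=2,interpolation=cv2.INTER_CUBIC))
E
```

```text
time_s: 6.9
tool_pos: [0.5935, 0.2758, 0.2579]
tool_rot: [-3.141, -0.001, 1.579]
ft_force: [-0.3, -0.3, -2.9]
grip_width: 0.132
grasp_force: 59.6
[(0.67, array([0.528, 0.333, 0.157]))]
[(0.79, array([0.527, 0.331, 0.157]))]
[0.59396541 0.34504706 0.38417366] [2.85397026e+00 7.78530604e-04 5.36047610e-03]
```

View pics/c4.png

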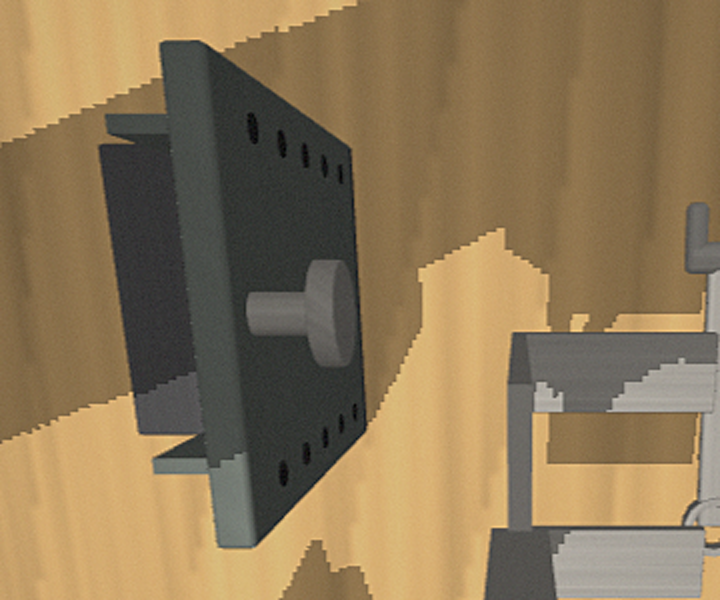

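The crop shows the board's top front edge from (205,42) to (257,545). The neck is centred on row 313 between columns 247 and 305, and the head covers rows 260 to 366.

Run:
```python
from h import *
K=np.array([[393.971,0,319.882],[0,393.971,250.57],[0,0,1]])
e=[0.59396541,0.34504706,0.38417366];r=[2.85397026,7.785e-4,5.3605e-3]
f=lambda l,z:bp(np.array(l)/2+[60,0],z,e,r,K).round(4)
for l,z in(([(205,42),(257,545),(163,42),(218,548)],.172),([(352,150),(365,430)],0.0)):
    B=f(l,z);print(B)
    d=B[0]-B[1];print('yaw',-np.degrees(np.arctan2(d[0],d[1])),np.hypot(*d[:2]))
print('neck',f([(275,292),(275,335),(247,313),(305,313)],.155))
print('headtop',f([(305,315),(330,313)],.17))
print('head lat',f([(330,260),(330,366)],.155))
print('bracket', f([(510,332),(527,527),(512,527)],.10-.0015+.0))
```

```text
[[0.5181 0.3966 0.172 ]
 [0.5192 0.2688 0.172 ]
 [0.508  0.3965 0.172 ]
 [0.5079 0.2678 0.172 ]]
yaw 0.4931439839287882 0.12780473387163718
[[0.518  0.3955 0.    ]
 [0.5174 0.2677 0.    ]]
yaw -0.2689922936965012 0.12780140844294324
neck [[0.525  0.3382 0.155 ]
 [0.524  0.3263 0.155 ]
 [0.5166 0.3324 0.155 ]
 [0.533  0.3325 0.155 ]]
headtop [[0.537  0.3328 0.17  ]
 [0.5436 0.3334 0.17  ]]
head lat [[0.541  0.3469 0.155 ]
 [0.5391 0.3176 0.155 ]]
bracket [[0.5904 0.3232 0.0985]
 [0.597  0.2503 0.0985]
 [0.5913 0.2502 0.0985]]
```

```bash
python3 -m crank '[{"hand":5,"x":0.03,"y":0,"z":-0.003,"roll":0.006},{"hand":5,"x":0.027,"y":0,"z":0,"roll":0},{"hand":5,"x":0,"y":0,"z":0,"roll":0},{"hand":5,"x":0,"y":0,"z":0,"roll":0}]'
```

```text
time_s: 7.6
tool_pos: [0.5941, 0.3293, 0.2614]
tool_rot: [-3.142, 0.001, 1.569]
ft_force: [-0.8, -0.4, -3.3]
grip_width: 0.131
grasp_force: 59.6
```

```bash
python3 -m crank '[{"hand":5,"x":0.003,"y":-0.01,"z":0,"roll":0},{"hand":5,"x":0,"y":-0.01,"z":0,"roll":0},{"hand":5,"x":0,"y":-0.01,"z":0,"roll":0},{"hand":5,"x":0,"y":0,"z":0,"roll":0}]'
python3 -m crank '[{"hand":5,"x":0,"y":-0.009,"z":0,"roll":0},{"hand":5,"x":0,"y":-0.009,"z":0,"roll":0},{"hand":5,"x":0,"y":-0.009,"z":0,"roll":0},{"hand":5,"x":0,"y":-0.009,"z":0,"roll":0},{"hand":5,"x":0,"y":0,"z":0,"roll":0},{"hand":5,"x":0,"y":0,"z":0,"roll":0}]'
python3 - <<'E'
from h import *
p=optics.get_image('wrist');q=optics.get_image('side')
c=np.zeros((480,780,3),np.uint8);c[:,:480]=p['img'][:,60:540];c[:400,480:]=cv2.resize(q['img'][280:480,200:350],(300,400))
save({'img':c},'c5')
E
```

```text
time_s: 8.1
tool_pos: [0.5628, 0.3336, 0.2621]
tool_rot: [3.141, -0.0, 1.57]
ft_force: [0.3, 0.7, -2.7]
grip_width: 0.134
grasp_force: 59.7
time_s: 8.85
tool_pos: [0.528, 0.3336, 0.2614]
tool_rot: [3.141, -0.0, 1.57]
ft_force: [0.4, 0.6, -2.6]
grip_width: 0.131
grasp_force: 59.7
```

View pics/c5.png

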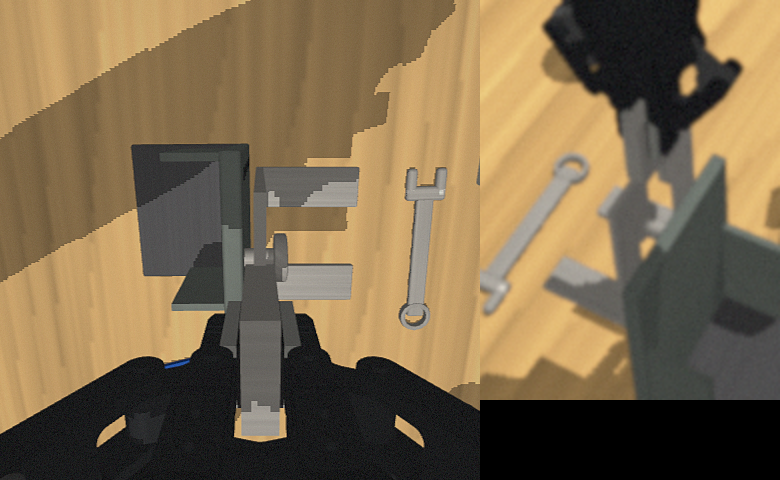

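The head at (281,255) is now in front of the plate edge at (260,220), and there is no contact force. I'll lower the bracket.

```bash
python3 -m crank '[{"hand":5,"x":-0.001,"y":0,"z":0.012,"roll":0},{"hand":5,"x":0,"y":0,"z":0.014,"roll":0},{"hand":5,"x":0,"y":0,"z":0.012,"roll":0},{"hand":5,"x":0,"y":0,"z":0.008,"roll":0},{"hand":5,"x":0,"y":0,"z":0.004,"roll":0},{"hand":5,"x":0,"y":0,"z":0,"roll":0}]'
python3 -m crank '[{"hand":5,"x":0,"y":0,"z":0.003,"roll":0},{"hand":5,"x":0,"y":0,"z":0.002,"roll":0},{"hand":5,"x":0,"y":0,"z":0,"roll":0}]'
```

```text
time_s: 9.7
tool_pos: [0.5277, 0.3326, 0.2111]
tool_rot: [-3.141, 0.0, 1.57]
ft_force: [1.0, -0.0, -2.7]
grip_width: 0.131
grasp_force: 59.5
time_s: 10.07
tool_pos: [0.5278, 0.3326, 0.2062]
tool_rot: [-3.141, 0.0, 1.57]
ft_force: [-0.5, -0.4, -3.8]
grip_width: 0.135
grasp_force: 59.7
```

```bash
python3 -m crank '[{"hand":5,"x":0,"y":0,"z":0.002,"roll":0},{"hand":5,"x":0,"y":0,"z":0,"roll":0},{"hand":5,"x":0,"y":0,"z":0,"roll":0}]'
python3 -m crank '[{"hand":5,"x":0,"y":0,"z":0.001,"roll":0},{"hand":5,"x":0,"y":0,"z":0,"roll":0}]'
```

```text
time_s: 10.45
tool_pos: [0.5279, 0.3326, 0.2043]
tool_rot: [3.142, 0.0, 1.57]
ft_force: [-0.5, 0.1, -2.7]
grip_width: 0.13
grasp_force: 59.7
time_s: 10.7
tool_pos: [0.5279, 0.3326, 0.2035]
tool_rot: [3.141, -0.0, 1.57]
ft_force: [-0.6, 0.9, -2.0]
grip_width: 0.133
grasp_force: 59.8
```

```bash
python3 -m crank '[{"hand":5,"x":0,"y":0,"z":0.001,"roll":0},{"hand":5,"x":0,"y":0,"z":0,"roll":0}]'
python3 -m crank '[{"hand":5,"x":0,"y":0,"z":0.001,"roll":0},{"hand":5,"x":0,"y":0,"z":0,"roll":0}]'
```

```text
time_s: 10.95
tool_pos: [0.528, 0.3327, 0.2033]
tool_rot: [3.141, -0.001, 1.57]
ft_force: [-1.7, -1.0, 1.9]
grip_width: 0.136
grasp_force: 60.3
time_s: 11.2
tool_pos: [0.528, 0.3327, 0.2032]
tool_rot: [3.14, -0.001, 1.57]
ft_force: [-1.8, -1.9, 5.2]
grip_width: 0.134
grasp_force: 60.9
```

The stud now carries the bracket: the vertical force changed from −2.7 to +5.2 N. I'll open, retreat straight up and look.

```bash
python3 -m crank '[{"hand":20,"x":0,"y":0,"z":-0.001,"roll":0},{"hand":30,"x":0,"y":0,"z":0,"roll":0},{"hand":45,"x":0,"y":0,"z":0,"roll":0},{"hand":65,"x":0,"y":0,"z":0,"roll":0},{"hand":65,"x":0,"y":0,"z":0,"roll":0},{"hand":65,"x":0,"y":0,"z":0,"roll":0}]'
python3 -m crank '[{"hand":65,"x":0,"y":0,"z":-0.01,"roll":0},{"hand":65,"x":0,"y":0,"z":-0.03,"roll":0},{"hand":65,"x":0,"y":0,"z":-0.04,"roll":0},{"hand":65,"x":0,"y":0,"z":-0.04,"roll":0},{"hand":65,"x":-0.04,"y":0,"z":0,"roll":0},{"hand":65,"x":-0.04,"y":0,"z":0,"roll":0},{"hand":65,"x":0,"y":0,"z":0,"roll":0},{"hand":65,"x":0,"y":0,"z":0,"roll":0}]'
python3 - <<'E'
from h import *
p=optics.get_image('wrist');q=optics.get_image('side')
for n in ('slot_seat','bracket','plain_bracket'): print(n,[(d['p'],np.round(d['position'],3)) for d in optics.tip_of(n,q)+optics.tip_of(n,p)])
c=np.zeros((480,800,3),np.uint8);c[:,:480]=p['img'][:,60:540];c[:427,480:]=cv2.resize(q['img'][280:480,200:350],(320,427))
save({'img':c},'c6')
E
```

```text
time_s: 11.95
tool_pos: [0.5278, 0.3326, 0.2023]
tool_rot: [-3.142, 0.0, 1.57]
ft_force: [-0.2, -0.5, 0.4]
grip_width: 0.651
grasp_force: 0.0
time_s: 12.95
tool_pos: [0.5279, 0.2528, 0.323]
tool_rot: [3.141, -0.001, 1.569]
ft_force: [0.1, -0.1, 1.1]
grip_width: 0.648
grasp_force: 0.0
slot_seat [(0.83, array([ 0.835, -0.059,  0.111])), (0.65, array([0.529, 0.334, 0.155])), (0.58, array([0.48 , 0.125, 0.113])), (0.37, array([ 0.564, -0.129,  0.004])), (0.98, array([0.485, 0.124, 0.112]))]
bracket [(0.94, array([ 0.481,  0.124, -0.002])), (0.86, array([ 0.835, -0.063, -0.002])), (0.84, array([0.478, 0.124, 0.002])), (0.66, array([ 0.835, -0.066,  0.001])), (0.65, array([0.522, 0.335, 0.047]))]
plain_bracket [(0.86, array([ 0.566, -0.13 ,  0.002]))]
```

View pics/c6.png

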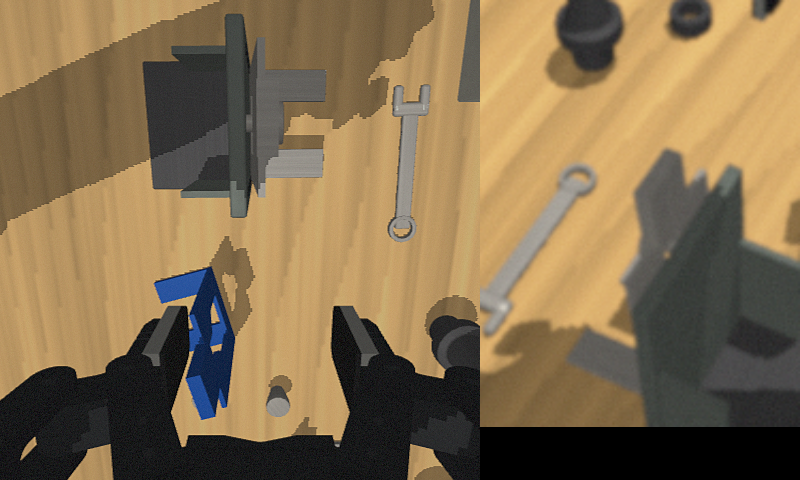

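The bracket hangs upright on the stud: in the left view its plate is at (260,115) in front of the board, with the prongs pointing out. Its origin measures (0.522, 0.335, 0.047) and slot_seat measures (0.529, 0.334, 0.155), which matches the stud. The plain bracket hasn't moved and the gripper is clear.

```bash
python3 -c "
from station import workorder
print(workorder.job_done())"
```

```text
the job is handed in; nothing more can be done
None
```

The keyhole bracket hangs upright on the headed stud, with the stud at the top of the narrow slot. The plain bracket is still where it stood, the gripper is clear, and the job was handed in after about 13 s of the 42 s allowed.

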